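# Press open the valve of the green regulator

### The job

Two gas regulators stand opened on the teardown bench; with your fingertips, press the steel valve lever inside the green one gently down until it stops, so that its valve stays open for the seat to come out, then lift your hand at least 10 cm clear of it. Only push the lever down, never hook or lift it, and leave the grey regulator, the loose parts and the funnel with its bin alone.

Things in the scene. Friction and masses are not known exactly. Their poses are not given: they have to be found in the camera images.
- green_regulator: Green gas regulator, bonnet off, fixed in a stand (base 100 x 130 mm). On top an open round bowl: flange 140 mm across, its top 115 mm above the bench; mouth 109 mm across, floor 84 mm above the bench. Below it a valve body along y, 124 mm long. Origin: on the bowl's axis at bench level, z up. The lever lies in the bowl along y, from its pin at y = -42 mm (lugs 103 mm high) to the axis.
- green_lever (a joint): The green regulator's valve lever: bright steel, 12 mm wide, 4 mm thick, pin 98 mm above the bench, ending on the bowl's axis in a round eye 20 mm across. Angle: 0 = fully up (24 degrees above level), 0.45 rad = down on its stop (about level, valve open), a hard stop to come onto slowly; it starts partly raised. Drag about 2.5 N at the eye, no spring: it stays where it is left.
- green_eye (a point): Centre of the upper face of the green lever's eye, the place to press, 42 mm from the pin: 117 mm above the bench when fully up, 99 mm when fully down, always within 5 mm of the bowl's axis. It moves with the lever.
- grey_regulator: The grey-painted regulator, the same in every size and in its axes as the green one, on a like stand. To be left alone.
- grey_lever (a joint): The grey regulator's valve lever, the same as the green one's (0 = up, 0.45 = down). To be left alone.
- grey_eye (a point): Centre of the upper face of the eye of the grey regulator's lever.
- bonnet: Loose dark cast iron regulator bonnet standing on its flange: 140 mm across, 92 mm high with its spring tower. Origin: centre of its underside.
- union_nut: Loose brass hexagonal meter union nut lying flat: 53 mm over the corners, 27 mm high. Origin: centre of its underside.
- test_cap: Loose red plastic test cap standing on the bench: 40 mm across, 24 mm high. Origin: centre of its underside.
- parts_bin: Blue parts bin, 200 x 200 x 75 mm, with a dull copper funnel 130 mm across fixed over it on a steel bracket, funnel rim 178 mm above the bench; the bracket post stands at y = -135 mm. All fixed to the bench. Origin: centre of the bin's underside.
Things that resemble listed ones, but are neither listed nor needed, are in the scene too. Leave any purple or yellow look-alike of the green_regulator alone.

How it is judged (in metres and radians):
On the way:
1. the fingers press the green regulator's lever down to within 3 mm of its stop (contact force between the fingers and green_regulator above 0.5 N and value of joint green_lever above 0.38 rad), for 0.05 s.
At the end, for the whole second after the job is handed in: The green regulator's lever stays down, above 0.38 of its 0.45 rad (its eye within 3 mm of its lowest place); the TCP is more than 10 cm from the eye; the grey regulator's lever has moved less than 3 mm and the bonnet, union nut and test cap less than 5 mm (value of joint green_lever above 0.38 rad and distance between the grasp point and green_eye above 0.1 m and distance of grey_eye from where it was at the start of the episode below 0.003 m and distance of each of bonnet, union_nut, test_cap from where it was at the start of the episode below 0.005 m); the robot touches nothing.
It fails at once if the green lever is hooked or lifted to the top of its swing, above every place it can start from (value of joint green_lever below 0.03 rad).
It fails at once if the robot bears on the green regulator with more than 40 N (contact force between any of the arm, the fingers and green_regulator above 40 N).
It fails at once if the grey regulator is touched (over 1 N) or its lever's eye moved by 3 mm (contact force between anything else and grey_regulator above 1 N or distance of grey_eye from where it was at the start of the episode above 0.003 m).
It fails at once if the funnel or bin is touched (contact force between anything else and parts_bin above 1 N).
It fails at once if a loose part is moved or lifted by 5 mm (distance of any of bonnet, union_nut, test_cap from where it was at the start of the episode above 0.005 m).
It also fails if it takes over 32 s, if anything falls off the work surface, if the arm or the gripper's body presses on something with over 40 N, if the wrist force passes 120 N, or if a joint passes its speed limit or range.

### The arm

A 6-joint arm with a two-finger parallel gripper is mounted at the origin on the work surface. World frame = base frame: x ahead of the robot, y to its left, z up, the work surface at z = 0. Lengths are in m, angles in degrees, forces in N, time in s.
With the tool pointing down it reaches from about 0.4 to 0.825 m from the base axis. Payload 7 kg.
Tool frame: the origin (TCP) lies between the finger pads, 19 mm behind the fingertips; this is the grasp point; z points along the fingers, y is the line along which they close (so a half turn about z gives the same grasp; the last joint's range is limited). The gripper opens to 88 mm and grips with 3 to 60 N. Pads are 19 mm wide; open, the fingers measure 130 mm over their backs; the gripper's body (78 mm by 193 mm) begins 47 mm behind the grasp point.
Start: joints at [93.398, 20.546, 0.682, 0, -70.136, -16.507], TCP at [0.153, 0.657, 0.245] pointing down, gripper open.
Joint ranges: [-176.03, 176.03], [-82.01, 121.73], [-58.28, 71.71], [-173.87, 95.51], [-174.79, -0.11], [-173.66, 173.66]. Speed limits (degrees/s): [136.94, 136.94, 172.46, 180, 180, 180].

### API

Orientations are given as [roll, pitch, yaw] about the fixed x, y, z axes, in that order (R = Rz(yaw) Ry(pitch) Rx(roll)).
In Python, from plant import ctrl gives the robot as it stands.
- The arm moves only by the tool arm_command, never from a script. Its argument "steps" is a list of rows, each an object with "translation": the shift along the tool's x, y, z in mm, a list of three; "rotation": the turn, a rotation vector about the tool's x, y, z in units of 5 degrees (1.0 is 5 degrees), a list of three; "claw": the finger opening in mm, from 0 to 87.6. In form: [{"translation": [x, y, z], "rotation": [rx, ry, rz], "claw": claw}, ...]. A call has 1 to 5 rows; each row is the pose to reach, as a shift and turn from the pose commanded when the call began, along the tool's axes at that moment; what a row does not reach only later rows make up. A row lasts 1/10 s, in which the tool goes at most 50 mm and 8.59 degrees, less where a joint would pass 70% of its speed; a pose out of reach is approached as far as the arm can. A call with a gripper value outside its range is refused whole. The fingers move at their own pace and stop on an object; the grip force is fixed at half the most. Time passes only in rows, so rows that repeat a pose let the fingers close. It gives the time, the measured TCP pose, the force, the opening and the grip force at its end, in the units of the state.
- ctrl.get_obs(): the state, without advancing time (a new reading comes with each control period).
- ctrl.snapshot(name): name is "scene" or "top" or "wrist"; returns (picture, depth): 420x560x3 uint8, red, green, blue; 420x560 float32, m along the optical axis (not along the pixel's ray), 0 where there is no reading.
- ctrl.calibration(name): a dict with "vertical_fov" (degrees; the focal length in pixels is half the picture's height over the tangent of half this angle, whatever the lens; pixels are square), "cx", "cy" (the principal point, pixels), "rvec" (rotation vector, rad) and "tvec" (3), from world to camera coordinates, as OpenCV has them; the wrist camera has in their place "hand_eye" (4x4, takes a point from camera to tool coordinates, whose origin is the TCP and whose axes are the flange's). Camera axes: x right, y down, z forward; pixel columns grow to the right and rows downward; lengths in m; the calibration is good to about 2 mm. The wrist camera is an equidistant fisheye: a pixel r from the principal point sees the ray r / f radians off the axis. A picture is of the moment at which its call begins: read the wrist's pose just before it. calibration takes no time and is no camera call.
- ctrl.close_job(): hands the job in; it is judged then, once.
The state is a dict: "clock": time; "joint_pos": joint angles; "qvel": joint speeds; "tau": joint torques, N m; "tool_pos": TCP position; "orientation": TCP orientation; "force": force on the tool from outside, world axes, zero at the start; "moment": the same for the moment, N m; "opening": finger opening in m; "gripper_force": force on a finger pad.
Only numpy, scipy, OpenCV 4.12 (cv2) and the standard library are available. Lean on these libraries where they do the work, as an engineer would, in place of code of your own. Each camera call takes 0.05 s, during which the arm holds its last target. There are 200 camera calls.

## Working session

There is one attempt and no reset: what is moved stays moved. The work goes in short steps, Python scripts to look and compute and a tool call to move; the robot and the scene stay as the last step left them, time stands still between calls to the robot, and variables do not carry over. Pictures are saved under pics/ and viewed, at most 10 in all, crops included, and the job is handed in when it is done.

Besides the shell and the picture viewer there is one more tool, called as name(argument=value, ...), one argument or row to a line, values as JSON. arm_command: Moves the arm, as the interface text tells. Its arguments: {"type":"object","properties":{"steps":{"type":"array"}},"required":["steps"]}

```bash
mkdir -p pics; cat > h.py <<'E'
import numpy as np, cv2
from plant import ctrl
from scipy.spatial.transform import Rotation as R
def snap(n,f):
    o=ctrl.get_obs(); p,d=ctrl.snapshot(n); cv2.imwrite(f'pics/{f}.png',p[:,:,::-1]); np.savez(f'pics/{f}.npz',p=p,d=d,t=o['tool_pos'],r=o['orientation']); return p,d
def cloud(n,d,o=None):
    c=ctrl.calibration(n); f=210/np.tan(np.radians(c['vertical_fov'])/2)
    v,u=np.mgrid[:420,:560]; x=(u-c['cx'])/f; y=(v-c['cy'])/f
    if 'hand_eye' in c:
        th=np.hypot(x,y); s=np.where(th>1e-6,np.tan(th)/np.maximum(th,1e-9),1); x,y=x*s,y*s
    P=np.stack([x*d,y*d,d],-1)
    if 'hand_eye' in c:
        H=np.array(c['hand_eye']); P=P@H[:3,:3].T+H[:3,3]
        return P@R.from_euler('xyz',o['orientation'],degrees=True).as_matrix().T+o['tool_pos']
    return (P-np.ravel(c['tvec']))@cv2.Rodrigues(np.array(c['rvec'],float))[0]
E
python3 - <<'E'
from h import *
print(ctrl.get_obs())
for n in('scene','top'): snap(n,n+'0')
a=cv2.imread('pics/scene0.png');b=cv2.imread('pics/top0.png')
for n in('scene','top','wrist'): print(n,ctrl.calibration(n))
E
```

```text
{'clock': 0.0, 'joint_pos': array([ 9.33965214e+01,  2.05913952e+01,  6.33770451e-01, -2.11864807e-02,
       -7.01349878e+01, -1.65079272e+01]), 'qvel': array([ 0.01523496, -0.01278549, -0.01483734,  0.06845399, -0.05184346,
       -0.019139  ]), 'tau': array([-7.88643720e-04, -5.82728684e+01,  2.93062609e+01,  6.99710727e+00,
        6.99476586e-03, -1.60083887e-04]), 'tool_pos': array([0.15302192, 0.65695703, 0.24441973]), 'orientation': array([ 1.79905545e+02, -7.22274476e-03, -1.31186152e+01]), 'force': array([ 0.17437624,  0.67289274, -0.12893733]), 'moment': array([0.02722283, 0.05307749, 0.04888622]), 'gripper_force': 0.0, 'opening': 0.08756548179985946}
scene {'vertical_fov': 55.15197697589605, 'cx': 277.863811679678, 'cy': 209.09040861260527, 'rvec': array([ 0.93726099,  2.54736147, -1.00574506]), 'tvec': array([ 0.51878604, -0.11819381,  1.20859603])}
top {'vertical_fov': 54.02831938501912, 'cx': 279.1736018295487, 'cy': 215.2122101166729, 'rvec': array([ 2.13011357, -2.06654498,  0.22718596]), 'tvec': array([-0.15781007,  0.56820714,  1.13647703])}
wrist {'vertical_fov': 65.70646984690485, 'cx': 284.6403627555745, 'cy': 213.1962909351472, 'hand_eye': array([[-2.43737470e-03, -9.64816185e-01, -2.62914033e-01,
         6.99712309e-02],
       [ 9.99996956e-01, -2.25066178e-03, -1.01132818e-03,
         1.56362187e-04],
       [ 3.84015230e-04, -2.62915697e-01,  9.64818734e-01,
        -1.39283163e-01],
       [ 0.00000000e+00,  0.00000000e+00,  0.00000000e+00,
         1.00000000e+00]])}
```

View pics/scene0.png

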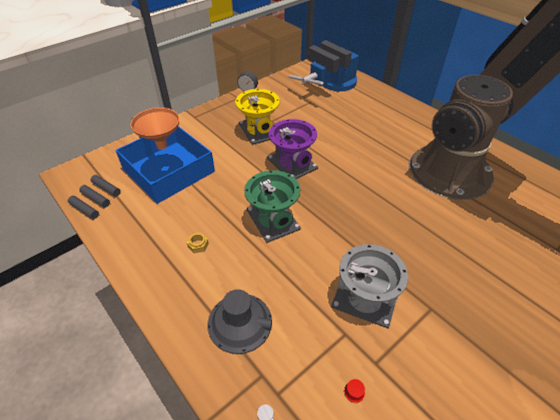

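View pics/top0.png

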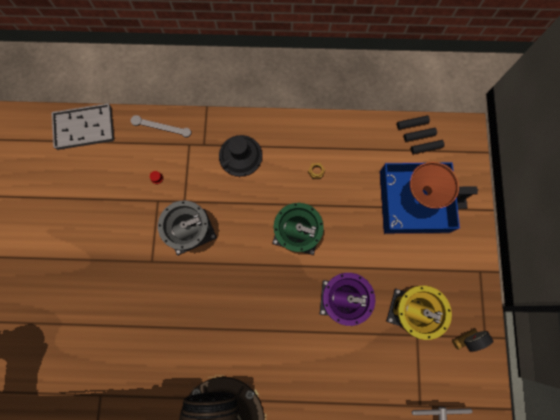

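The scene view shows the green regulator at about (272,190), and the top view shows it at (298,228). Purple and yellow look-alikes stand nearby, and the grey one is at (185,226) in the top view. Next I fit the flange.

```bash
python3 - <<'E'
from h import *
from scipy.optimize import least_squares
for n in('top','scene'):
    z=np.load(f'pics/{n}0.npz'); p,d=z['p'],z['d']; P=cloud(n,d)
    hsv=cv2.cvtColor(p,cv2.COLOR_RGB2HSV)
    g=(hsv[...,0]>60)&(hsv[...,0]<90)&(hsv[...,1]>80)&(d>0)
    fl=g&(abs(P[...,2]-.115)<.006)
    Q=P[fl]; print(n,g.sum(),fl.sum(),np.median(Q,0))
    # ring between r=54.5 and 70: penalise outside
    f=lambda c:(lambda r:np.maximum(0,np.maximum(r-.070,.0545-r)))(np.hypot(*(Q[:,:2]-c).T))
    s=least_squares(f,(Q[:,:2].max(0)+Q[:,:2].min(0))/2,loss='soft_l1',f_scale=.002); c=s.x
    r=np.hypot(*(Q[:,:2]-c).T); print('c',c,'r',np.percentile(r,[2,50,98]),'reach',np.hypot(*c))
    # lever: grey within bowl
    D=np.hypot(P[...,0]-c[0],P[...,1]-c[1]); l=(D<.05)&(hsv[...,1]<70)&(hsv[...,2]>110)&(P[...,2]>.09)
    L=P[l]; print(len(L)); print(np.round(np.c_[L[:,:2]-c,L[:,2]][::max(1,len(L)//25)]*1000))
    w=np.abs(d-0)<9; print('max z within .2m', [ (k,np.round(P[(D<k)&(d>0)][:,2].max(),3)) for k in(.08,.15,.2)])
    # all objects around
E
python3 - <<'E'
import cv2
a=cv2.imread('pics/top0.png')[195:265,260:340];b=cv2.imread('pics/scene0.png')[160:240,235:315]
cv2.imwrite('pics/c0.png',cv2.hconcat([cv2.resize(a,(400,400),interpolation=2),cv2.resize(b,(400,400),interpolation=2)]))
E
```

```text
top 1554 621 [ 0.52536631 -0.19286094  0.11510319]
c [ 0.53013281 -0.1952449 ] r [0.05430373 0.06061522 0.06772969] reach 0.5649436869528227
58
[[  4.   4. 118.]
 [  2.   4. 115.]
 [  3. -10. 109.]
 [  0.  -8. 110.]
 [  1. -13. 109.]
 [  3. -41. 102.]
 [ -3.  -7. 113.]
 [ -3. -13. 111.]
 [ -2. -19. 111.]
 [ -2. -24. 107.]
 [ -7.  -2. 115.]
 [ -6.  -8. 111.]
 [ -5. -13. 110.]
 [ -5. -22. 109.]
 [ -3. -27. 103.]
 [ -3. -33. 103.]
 [ -7. -16. 106.]
 [ -7. -22. 106.]
 [ -7. -27. 108.]
 [ -6. -33. 102.]
 [ -6. -39. 105.]
 [-10. -25. 105.]
 [ -9. -30. 105.]
 [ -8. -36. 100.]
 [ -9. -41. 105.]
 [-12. -36. 106.]
 [-12. -41. 105.]
 [-18. -36. 105.]
 [-20. -36. 104.]]
max z within .2m [(0.08, np.float64(0.123)), (0.15, np.float64(0.123)), (0.2, np.float64(0.123))]
scene 1897 713 [ 0.53844023 -0.18382386  0.11373402]
c [ 0.53471217 -0.19405243] r [0.05377457 0.06181278 0.06939102] reach 0.5688351678583551
89
[[-20. -43. 103.]
 [-15. -41. 103.]
 [-21. -36. 103.]
 [ -7. -44. 103.]
 [-12. -38. 104.]
 [-20. -36. 101.]
 [ -1. -44. 104.]
 [ -8. -41. 101.]
 [-14. -36. 101.]
 [  2. -45. 101.]
 [ -4. -39. 102.]
 [ -9. -34. 101.]
 [-19. -34.  96.]
 [ -1. -40.  99.]
 [ -5. -29. 104.]
 [-10. -22. 107.]
 [  0. -39.  97.]
 [ -4. -20. 108.]
 [  3. -40.  94.]
 [ -2. -17. 107.]
 [ -8. -13. 107.]
 [  3. -40.  91.]
 [ -0. -11. 110.]
 [ -9.  -1. 112.]
 [  2.  -4. 113.]
 [ -4.   1. 113.]
 [  8.  -4. 113.]
 [  3.   2. 115.]
 [ -4.   5. 113.]
 [  4.   7. 116.]]
max z within .2m [(0.08, np.float64(0.118)), (0.15, np.float64(0.118)), (0.2, np.float64(0.118))]
```

View pics/c0.png

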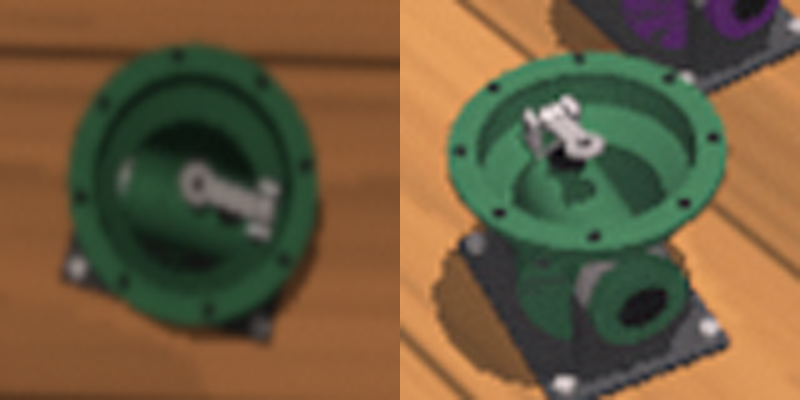

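The crop confirms an unoccluded lever, with its eye near the bowl's axis at about z 115 mm and pointing 13° off world +y. The flange centre is about (0.532, -0.195). I'm travelling there along an arc with the fingers closed, turning the tool 90° so the narrow side of the fingers lies along the lever.

arm_command(
  steps=[
    {"translation": [37,30,-3],"rotation": [0,0,0.8],"claw": 4},
    {"translation": [74,60,-6],"rotation": [0,0,1.6],"claw": 4},
    {"translation": [111,89,-9],"rotation": [0,0,2.4],"claw": 4},
    {"translation": [148,119,-12],"rotation": [0,0,3.2],"claw": 4},
    {"translation": [186,149,-15],"rotation": [0,0,4],"claw": 4},
  ],
)

```text
clock: 0.6
tool_pos: [0.3011, 0.4683, 0.2602]
orientation: [180.0, -0.0, -33.2]
force: [0.7, -0.2, -0.4]
opening: 0.0531
gripper_force: 0.0
```

```bash
cat > to.py <<'E'
import sys
from h import *
o=ctrl.get_obs(); r=R.from_euler('xyz',o['orientation'],degrees=True)
x,y,z,w=map(float,sys.argv[1:5]); g=R.from_euler('xyz',[180,0,w],degrees=True)
print(o['clock'],o['tool_pos'],o['orientation'],o['force'])
print('trans mm',np.round(r.inv().apply(np.array([x,y,z])-o['tool_pos'])*1000,1),'rot',np.round(np.degrees((r.inv()*g).as_rotvec())/5,2))
E
python3 to.py .42 .26 .26 -56
```

```text
0.6 [0.3011108  0.4682937  0.26019361] [ 1.79971981e+02 -3.26569891e-03 -3.32464588e+01] [ 0.70354799 -0.15986839 -0.39566528]
trans mm [213.6 109.    0.3] rot [ 0.01 -0.    4.55]
```

arm_command(
  steps=[
    {"translation": [43,22,0],"rotation": [0,0,0.9],"claw": 4},
    {"translation": [86,44,0],"rotation": [0,0,1.8],"claw": 4},
    {"translation": [128,65,0],"rotation": [0,0,2.7],"claw": 4},
    {"translation": [171,87,0],"rotation": [0,0,3.6],"claw": 4},
    {"translation": [214,109,0],"rotation": [0,0,4.5],"claw": 4},
  ],
)

```text
clock: 1.1
tool_pos: [0.4206, 0.26, 0.2604]
orientation: [-180.0, 0.0, -55.8]
force: [1.1, -0.0, 0.8]
opening: 0.0129
gripper_force: 0.0
```

```bash
python3 to.py .48 .03 .26 -80
```

```text
1.1 [0.42056464 0.25999065 0.26036184] [-1.79995652e+02  8.40124966e-03 -5.57728747e+01] [ 1.0911618  -0.04008892  0.77146162]
trans mm [223.6  80.2   0.3] rot [-0.    0.    4.85]
```

arm_command(
  steps=[
    {"translation": [45,16,0],"rotation": [0,0,1],"claw": 4},
    {"translation": [89,32,0],"rotation": [0,0,2],"claw": 4},
    {"translation": [134,48,0],"rotation": [0,0,2.9],"claw": 4},
    {"translation": [179,64,0],"rotation": [0,0,3.9],"claw": 4},
    {"translation": [224,80,0],"rotation": [0,0,4.85],"claw": 4},
  ],
)

```text
clock: 1.6
tool_pos: [0.4806, 0.0299, 0.2604]
orientation: [-180.0, 0.0, -80.0]
force: [1.5, 1.0, 0.1]
opening: 0.0039
gripper_force: 0.0
```

```bash
python3 to.py .52 -.13 .26 -103; python3 - <<'E'
from h import *
snap('wrist','w0')
E
```

```text
1.6 [0.48057824 0.02992936 0.26042667] [-1.79986735e+02  1.06072372e-02 -8.00399570e+01] [1.48532129 1.02105763 0.08333759]
trans mm [164.3 -11.2   0.4] rot [-0.    0.    4.59]
```

View pics/w0.png

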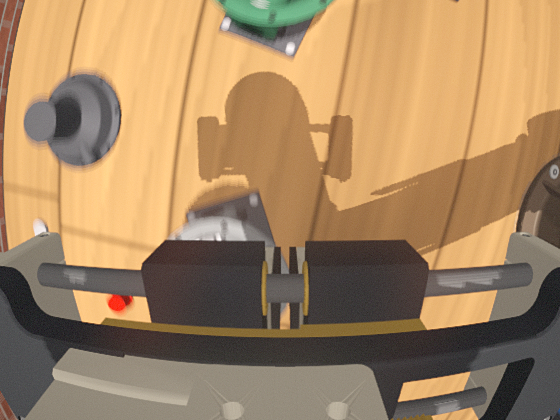

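The wrist view shows the green regulator at the top (about (270,10)), the grey one beneath the fingers and the bonnet at left (85,120). I'll move closer to measure.

arm_command(
  steps=[
    {"translation": [33,-2,0],"rotation": [0,0,0.9],"claw": 4},
    {"translation": [66,-4,0],"rotation": [0,0,1.8],"claw": 4},
    {"translation": [99,-7,0],"rotation": [0,0,2.7],"claw": 4},
    {"translation": [132,-9,0],"rotation": [0,0,3.6],"claw": 4},
    {"translation": [164,-11,0],"rotation": [0,0,4.6],"claw": 4},
  ],
)

```text
clock: 2.15
tool_pos: [0.5203, -0.129, 0.2601]
orientation: [180.0, 0.0, -103.1]
force: [-0.1, 0.2, -0.2]
opening: 0.0043
gripper_force: 0.0
```

arm_command(
  steps=[
    {"translation": [0,0,0],"rotation": [0,0,0],"claw": 4},
    {"translation": [0,0,0],"rotation": [0,0,0],"claw": 4},
  ],
)

```text
clock: 2.35
tool_pos: [0.52, -0.1282, 0.2597]
orientation: [179.9, -0.0, -102.9]
force: [0.1, 0.1, 0.7]
opening: 0.0041
gripper_force: 0.0
```

```bash
python3 - <<'E'
from h import *
from scipy.optimize import least_squares
o=ctrl.get_obs(); p,d=snap('wrist','w1'); P=cloud('wrist',d,o)
print(o['tool_pos'],o['orientation'],o['force'])
hsv=cv2.cvtColor(p,cv2.COLOR_RGB2HSV)
g=(hsv[...,0]>60)&(hsv[...,0]<90)&(hsv[...,1]>80)&(d>0)
Q=P[g]; h=np.histogram(Q[:,2],bins=np.arange(.07,.13,.002)); print(h[0])
Q=Q[abs(Q[:,2]-.115)<.005]; print(len(Q),np.median(Q,0))
f=lambda c:(lambda r:np.maximum(0,np.maximum(r-.070,.0545-r)))(np.hypot(*(Q[:,:2]-c).T))
c=least_squares(f,[.532,-.195],loss='soft_l1',f_scale=.002).x; r=np.hypot(*(Q[:,:2]-c).T); print('c',c,np.percentile(r,[2,50,98]))
D=np.hypot(P[...,0]-c[0],P[...,1]-c[1]); l=(D<.05)&(hsv[...,1]<60)&(hsv[...,2]>90)&(P[...,2]>.09)&(P[...,2]<.13)
L=P[l]; a=np.radians(-13); X=(L[:,:2]-c)@np.array([[np.cos(a),-np.sin(a)],[np.sin(a),np.cos(a)]])
for y in range(-50,20,5):
    m=(X[:,1]*1000>=y)&(X[:,1]*1000<y+5)
    if m.sum(): print(y,m.sum(),np.round(np.r_[X[m,0].min(),X[m,0].max(),np.percentile(L[m,2],[10,50,90])]*1000,1))
E
```

```text
[ 0.52004095 -0.12820478  0.25973059] [ 1.79926500e+02 -9.43225632e-03 -1.02926343e+02] [0.09245351 0.06153193 0.65267846]
[ 197  258  383  447  394  316  428  361  357  358  361  128   56   62
   56   79   68   75   61   16   52  424 2160  156    0    0    0    0
    0]
2792 [ 0.55881581 -0.24241625  0.11478172]
c [ 0.52986276 -0.19499499] [0.05477338 0.06120522 0.06847409]
-50 90 [-13.8  14.2  99.2 102.3 103.5]
-45 165 [-15.9  14.2 100.2 102.8 104.2]
-40 156 [-15.9  14.4  98.2 102.3 103.6]
-35 65 [ -5.2   5.8 102.2 103.3 104.3]
-30 73 [ -5.3   5.5 104.2 105.  106. ]
-25 71 [ -5.4   6.3 105.3 106.7 107.8]
-20 76 [ -5.5   6.3 107.3 108.4 109.4]
-15 78 [ -5.7   6.  109.1 110.2 111.1]
-10 111 [ -9.1   9.4 110.8 112.  113. ]
-5 89 [ -9.2  10.1 112.5 113.5 114.5]
0 109 [ -9.1   9.4 113.9 115.  116. ]
5 22 [ -4.9   5.9 113.7 115.5 116.3]
```

View pics/w1.png

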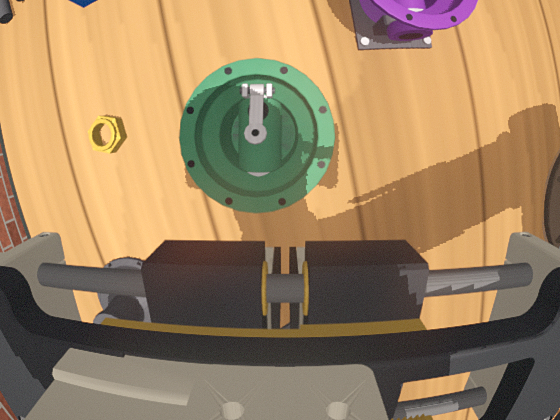

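The wrist view shows the green bowl with its lever: pin at (257,90), eye at (255,132). The eye centre measures about (0.530, -0.196) at z ≈ 114 mm, which agrees with the given sizes. I'll move above it.

```bash
python3 to.py .5298 -.1955 .15 -103
```

```text
2.4 [ 0.52004639 -0.12759245  0.25994206] [ 1.79950078e+02 -1.38212566e-03 -1.02852961e+02] [0.22440789 0.77417785 0.08119565]
trans mm [ 64.  -24.7 109.9] rot [ 0.01 -0.    0.03]
```

arm_command(
  steps=[
    {"translation": [32,-12,0],"rotation": [0,0,0],"claw": 4},
    {"translation": [64,-25,0],"rotation": [0,0,0],"claw": 4},
    {"translation": [64,-25,40],"rotation": [0,0,0],"claw": 4},
    {"translation": [64,-25,80],"rotation": [0,0,0],"claw": 4},
    {"translation": [64,-25,110],"rotation": [0,0,0],"claw": 4},
  ],
)

```text
clock: 2.9
tool_pos: [0.5296, -0.1945, 0.1484]
orientation: [179.9, 0.0, -102.8]
force: [0.6, 0.6, 0.7]
opening: 0.0041
gripper_force: 0.0
```

arm_command(
  steps=[
    {"translation": [0,0,0],"rotation": [0,0,0],"claw": 4},
    {"translation": [0,0,0],"rotation": [0,0,0],"claw": 4},
  ],
)

```text
clock: 3.1
tool_pos: [0.5309, -0.195, 0.1511]
orientation: [180.0, -0.0, -102.7]
force: [0.7, 0.2, -0.0]
opening: 0.0042
gripper_force: 0.0
```

```bash
python3 to.py .5298 -.1955 .1365 -103
```

```text
3.1 [ 0.53093577 -0.19497101  0.15112278] [ 1.79989874e+02 -3.33310380e-02 -1.02743453e+02] [ 0.6656211   0.15478589 -0.02033021]
trans mm [ 0.8  1.  14.6] rot [ 0.   -0.01  0.05]
```

arm_command(
  steps=[
    {"translation": [0.5,0.5,5],"rotation": [0,0,0],"claw": 4},
    {"translation": [0.5,0.5,10],"rotation": [0,0,0],"claw": 4},
    {"translation": [0.5,0.5,13],"rotation": [0,0,0],"claw": 4},
    {"translation": [0.5,0.5,15],"rotation": [0,0,0],"claw": 4},
    {"translation": [0.5,0.5,17],"rotation": [0,0,0],"claw": 4},
  ],
)

```text
clock: 3.6
tool_pos: [0.5302, -0.1959, 0.1337]
orientation: [-180.0, 0.0, -102.9]
force: [-0.2, 2.2, 3.7]
opening: 0.0037
gripper_force: 1.4
```

arm_command(
  steps=[
    {"translation": [0,0,1.5],"rotation": [0,0,0],"claw": 4},
    {"translation": [0,0,3],"rotation": [0,0,0],"claw": 4},
    {"translation": [0,0,4.5],"rotation": [0,0,0],"claw": 4},
    {"translation": [0,0,6],"rotation": [0,0,0],"claw": 4},
    {"translation": [0,0,7],"rotation": [0,0,0],"claw": 4},
  ],
)

```text
clock: 4.1
tool_pos: [0.5301, -0.196, 0.1263]
orientation: [-180.0, -0.0, -102.9]
force: [0.8, 0.9, 1.5]
opening: 0.0039
gripper_force: 1.0
```

Contact made, and the drag is about 2–3 N. I'll keep going slowly.

arm_command(
  steps=[
    {"translation": [0,0,1],"rotation": [0,0,0],"claw": 4},
    {"translation": [0,0,2],"rotation": [0,0,0],"claw": 4},
    {"translation": [0,0,3],"rotation": [0,0,0],"claw": 4},
    {"translation": [0,0,4],"rotation": [0,0,0],"claw": 4},
    {"translation": [0,0,5],"rotation": [0,0,0],"claw": 4},
  ],
)

```text
clock: 4.6
tool_pos: [0.5299, -0.196, 0.1213]
orientation: [180.0, 0.0, -102.9]
force: [1.6, 1.3, 2.2]
opening: 0.0038
gripper_force: 1.0
```

arm_command(
  steps=[
    {"translation": [0,0,0.5],"rotation": [0,0,0],"claw": 4},
    {"translation": [0,0,1],"rotation": [0,0,0],"claw": 4},
    {"translation": [0,0,1],"rotation": [0,0,0],"claw": 4},
  ],
)

```text
clock: 4.9
tool_pos: [0.5298, -0.196, 0.1203]
orientation: [180.0, -0.0, -102.9]
force: [1.3, 0.3, 0.6]
opening: 0.0039
gripper_force: 0.5
```

arm_command(
  steps=[
    {"translation": [0,0,0.5],"rotation": [0,0,0],"claw": 4},
    {"translation": [0,0,1],"rotation": [0,0,0],"claw": 4},
    {"translation": [0,0,1],"rotation": [0,0,0],"claw": 4},
  ],
)

```text
clock: 5.2
tool_pos: [0.5299, -0.196, 0.1193]
orientation: [180.0, -0.0, -102.9]
force: [0.9, 0.9, 0.2]
opening: 0.0041
gripper_force: 0.5
```

arm_command(
  steps=[
    {"translation": [0,0,0.4],"rotation": [0,0,0],"claw": 4},
    {"translation": [0,0,0.8],"rotation": [0,0,0],"claw": 4},
    {"translation": [0,0,0.8],"rotation": [0,0,0],"claw": 4},
  ],
)

```text
clock: 5.5
tool_pos: [0.5299, -0.196, 0.1185]
orientation: [180.0, -0.0, -102.9]
force: [-0.5, 1.4, 2.3]
opening: 0.004
gripper_force: 1.1
```

arm_command(
  steps=[
    {"translation": [0,0,0.3],"rotation": [0,0,0],"claw": 4},
    {"translation": [0,0,0.6],"rotation": [0,0,0],"claw": 4},
    {"translation": [0,0,0.6],"rotation": [0,0,0],"claw": 4},
  ],
)

```text
clock: 5.8
tool_pos: [0.5299, -0.196, 0.118]
orientation: [180.0, -0.0, -102.9]
force: [-0.4, 1.1, 4.2]
opening: 0.004
gripper_force: 1.7
```

arm_command(
  steps=[
    {"translation": [0,0,0.2],"rotation": [0,0,0],"claw": 4},
    {"translation": [0,0,0.4],"rotation": [0,0,0],"claw": 4},
    {"translation": [0,0,0.4],"rotation": [0,0,0],"claw": 4},
  ],
)

```text
clock: 6.1
tool_pos: [0.5299, -0.196, 0.1179]
orientation: [-180.0, -0.0, -102.8]
force: [-1.8, 1.9, 6.7]
opening: 0.0039
gripper_force: 3.1
```

The force has climbed to 6.7 N and the tip has stopped at z 0.099, so the lever is on its stop. Lifting straight up.

arm_command(
  steps=[
    {"translation": [0,0,-3],"rotation": [0,0,0],"claw": 4},
    {"translation": [0,0,-15],"rotation": [0,0,0],"claw": 4},
    {"translation": [0,0,-50],"rotation": [0,0,0],"claw": 4},
    {"translation": [0,0,-95],"rotation": [0,0,0],"claw": 4},
    {"translation": [0,0,-140],"rotation": [0,0,0],"claw": 4},
  ],
)

```text
clock: 6.6
tool_pos: [0.5293, -0.1961, 0.2595]
orientation: [180.0, -0.0, -102.9]
force: [1.5, -0.5, -0.3]
opening: 0.0039
gripper_force: 0.0
```

arm_command(
  steps=[
    {"translation": [-35,0,0],"rotation": [0,0,0],"claw": 4},
    {"translation": [-65,0,0],"rotation": [0,0,0],"claw": 4},
    {"translation": [-65,0,0],"rotation": [0,0,0],"claw": 4},
    {"translation": [-65,0,0],"rotation": [0,0,0],"claw": 4},
  ],
)

```text
clock: 7.0
tool_pos: [0.5444, -0.1322, 0.2581]
orientation: [-180.0, -0.0, -102.8]
force: [0.2, 0.2, -0.5]
opening: 0.0039
gripper_force: 0.0
```

```bash
python3 - <<'E'
from h import *
o=ctrl.get_obs(); p,d=snap('wrist','w2'); P=cloud('wrist',d,o)
print(o['clock'],o['tool_pos'],o['force'])
hsv=cv2.cvtColor(p,cv2.COLOR_RGB2HSV); c=np.array([.5299,-.195])
D=np.hypot(P[...,0]-c[0],P[...,1]-c[1]); l=(D<.05)&(hsv[...,1]<60)&(hsv[...,2]>90)&(P[...,2]>.09)&(P[...,2]<.13)
L=P[l]; a=np.radians(-13); X=(L[:,:2]-c)@np.array([[np.cos(a),-np.sin(a)],[np.sin(a),np.cos(a)]])
for y in range(-50,20,5):
    m=(X[:,1]*1000>=y)&(X[:,1]*1000<y+5)
    if m.sum(): print(y,m.sum(),np.round(np.percentile(L[m,2],[10,50,90])*1000,1))
E
```

```text
7.0 [ 0.54435266 -0.1322075   0.2581392 ] [ 0.15862695  0.23889315 -0.51512397]
-50 80 [ 99.8 102.4 103.5]
-45 179 [ 99.8 103.  104.4]
-40 150 [ 98.8 101.6 103.5]
-35 67 [ 98.7  99.7 100.7]
-30 82 [ 98.5  99.3 100.2]
-25 68 [ 98.2  99.4 100.5]
-20 84 [ 98.1  99.1 100.2]
-15 69 [98.  98.9 99.7]
-10 94 [98.  98.8 99.7]
-5 89 [97.9 98.8 99.6]
0 94 [97.4 98.4 99.5]
5 68 [97.4 98.5 99.4]
```

View pics/w2.png

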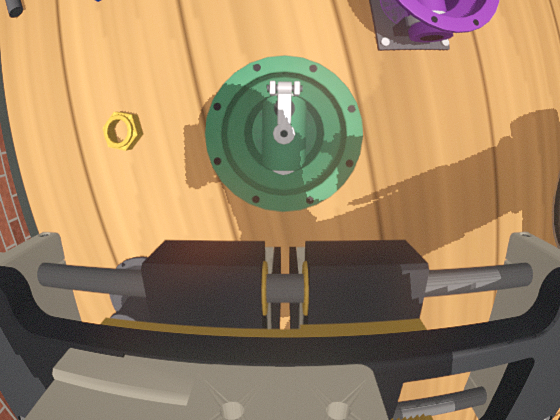

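The lever lies level, with its eye at (284,133) and z ≈ 98.7 mm, so it is on its stop. The hand is about 17 cm clear of it, so I'm handing in.

```bash
python3 -c "
from plant import ctrl
print(ctrl.close_job())"
```

```text
the job is handed in; nothing more can be done
None
```

The green regulator's lever is pressed down onto its stop and stayed there when I lifted off (eye measured at about 99 mm). The hand is about 17 cm clear, nothing else was touched as far as I could see, and the job is handed in at about 7 s; no verdict came back.

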